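# Clear the base plate and build up a stepped foot from two steel discs

### The job

Make the base plate ready for tacking a stepped foot: set the scraper block down on the plate and scrape the three loose chips off it onto the table (keep your fingers off the chips), then put the scraper aside on the table. On the clean plate stack the two steel discs flat and accurately centred: the large one in the middle of the plate, and on it the small one that stands on edge in the rack. Leave the hammer, the tin and the bracket where they are.

Things in the scene. Friction and masses are not known exactly. Their poses are not given: they have to be found in the camera images.
- base_plate: square dark-grey steel plate 150 x 150 mm, 12 mm thick, fixed on the table. Origin at the centre of its underside, so its top is at z = 12 mm; x and y along its sides. (The table itself is dark steel with flush black 28 mm holes, looks only: it is flat.)
- large_disc: bare steel disc 66 mm across, 12 mm thick, no hole; lies flat on the table. Origin at its centre, z along its axis (either face may end up on top)
- small_disc: bare steel disc 54 mm across, 12 mm thick, no hole; stands on edge in the rack. Origin at its centre, z along its axis (either face may end up on top)
- rack: low grey rack fixed on the table, 76 mm long (x), 34 mm wide (y), 23 mm high, with one slot 14 mm wide along its x, slot floor 5 mm above the table; the small disc stands in it with its axis along the rack's y and its top 59 mm above the table. Origin at the centre of its underside
- scraper: scraper block standing on the table: steel foot 28 mm (x) by 110 mm (y), 18 mm high, with a wooden grip 22 mm (x) by 90 mm (y) on it up to 65 mm; 0.35 kg. Origin at the centre of its underside; it scrapes moving along its own x
- chip0: dark steel chip, about 14 x 11 x 9 mm, lying loose on the base plate. Origin at its centre
- chip1: dark steel chip, about 12 x 12 x 10 mm, lying loose on the base plate. Origin at its centre
- chip2: dark steel chip, about 17 x 10 x 8 mm, lying loose on the base plate. Origin at its centre
- hammer: hammer lying on the table, 260 mm long along its x, 26 mm high, head 90 mm wide at its +x end; leave alone. Origin on its underside, half way along
- tin: open box of brass pieces, 90 x 120 mm, 45 mm high; leave alone. Origin at the centre of its underside
- bracket: grey angle bracket, 100 x 50 mm, 56 mm high; leave alone. Origin at the centre of its underside
Not all that is in view belongs to the job. Leave any green or red look-alike of the small_disc alone.

How it is judged (in metres and radians):
On the way, in this order (a step that is already met when the one before it is completed fails the run):
1. the scraper block is set down on the base plate with at least 1 N, before any disc lies there (contact force between scraper and base_plate above 1 N and horizontal distance between each of large_disc, small_disc and base_plate above 0.09 m), for 0.1 s.
2. all three chips are off the base plate (centres beyond its edges), still no disc on it ((x of chip0 in the frame of base_plate above 0.078 m or x of chip0 in the frame of base_plate below -0.078 m or y of chip0 in the frame of base_plate above 0.078 m or y of chip0 in the frame of base_plate below -0.078 m) and (x of chip1 in the frame of base_plate above 0.078 m or x of chip1 in the frame of base_plate below -0.078 m or y of chip1 in the frame of base_plate above 0.078 m or y of chip1 in the frame of base_plate below -0.078 m) and (x of chip2 in the frame of base_plate above 0.078 m or x of chip2 in the frame of base_plate below -0.078 m or y of chip2 in the frame of base_plate above 0.078 m or y of chip2 in the frame of base_plate below -0.078 m) and horizontal distance between each of large_disc, small_disc and base_plate above 0.09 m), for 0.2 s.
At the end, for the whole second after the job is handed in: Large disc flat on the plate within 6 mm of its centre, small disc flat on the large one within 4 mm of its centre, at rest; chip centres 3 mm or more outside the plate, scraper off the plate too (over 85 mm from its centre along a plate side, not resting on it) (horizontal distance between large_disc and base_plate below 0.006 m and horizontal distance between small_disc and large_disc below 0.004 m and height (world z) of large_disc between 0.015 and 0.021 m and angle between the z axis of each of large_disc, small_disc and the z axis of base_plate, either way round below 0.06 rad and linear speed of each of large_disc, small_disc below 0.01 m/s and height (world z) of small_disc between 0.027 and 0.033 m and (x of chip0 in the frame of base_plate above 0.078 m or x of chip0 in the frame of base_plate below -0.078 m or y of chip0 in the frame of base_plate above 0.078 m or y of chip0 in the frame of base_plate below -0.078 m) and (x of chip1 in the frame of base_plate above 0.078 m or x of chip1 in the frame of base_plate below -0.078 m or y of chip1 in the frame of base_plate above 0.078 m or y of chip1 in the frame of base_plate below -0.078 m) and (x of chip2 in the frame of base_plate above 0.078 m or x of chip2 in the frame of base_plate below -0.078 m or y of chip2 in the frame of base_plate above 0.078 m or y of chip2 in the frame of base_plate below -0.078 m) and (x of scraper in the frame of base_plate above 0.085 m or x of scraper in the frame of base_plate below -0.085 m or y of scraper in the frame of base_plate above 0.085 m or y of scraper in the frame of base_plate below -0.085 m) and contact force between scraper and base_plate below 0.5 N and linear speed of scraper below 0.02 m/s); the robot touches nothing.
It fails at once if the fingers push a chip (over 2 N) (contact force between the fingers and chip0 above 2 N or contact force between the fingers and chip1 above 2 N or contact force between the fingers and chip2 above 2 N).
It fails at once if the hammer, the tin or the bracket is moved by more than 20 mm (distance of any of hammer, tin, bracket from where it was at the start of the episode above 0.02 m).
It also fails if it takes over 72 s, if anything falls off the work surface, if the arm or the gripper's body presses on something with over 40 N, if the wrist force passes 120 N, or if a joint passes its speed limit or range.

### The arm

A 6-joint arm with a two-finger parallel gripper is mounted at the origin on the work surface. World frame = base frame: x ahead of the robot, y to its left, z up, the work surface at z = 0. Lengths are in mm, angles in rad, forces in N, time in s.
With the tool pointing down it reaches from about 300 to 1000 mm from the base axis. Payload 5.1 kg.
Tool frame: the origin (TCP) lies at the very end of the fingers, on their centre line; the grasp point (between the pads) lies 19 mm behind it (ctrl.pinch_z is the distance from the TCP to the grasp point, in mm); z points along the fingers, y is the line along which they close (so a half turn about z gives the same grasp; the last joint's range is limited). The gripper opens to 95 mm and grips with 3 to 60 N. Pads are 20 mm wide; open, the fingers measure 119 mm over their backs; the gripper's body (75 mm by 180 mm) begins 59 mm behind the grasp point.
Start: joints at [-1.185, 0.124, 1.65, -0, 1.367, -0.083], TCP at [293.648, -579.875, 214.656] pointing down, gripper open.
Joint ranges: [-2.61, 2.61], [-1.02, 2.33], [0.03, 2.71], [-1.35, 4.49], [0.32, 2.68], [-2.91, 2.91]. Speed limits (rad/s): [2.57, 2.57, 3.14, 3.14, 3.14, 3.14].

### API

Orientations are given as a unit quaternion [x, y, z, w].
In Python, from workcell import ctrl gives the robot as it stands. Calls block until the motion is done:
- ctrl.movep(position, orientation): joint-space move of the TCP to a pose.
- ctrl.servo_line(position, rate=150, orientation=None): straight line of the TCP; orientation=None keeps the orientation; rate is the mean speed in mm/s.
- ctrl.move_j(angles): joint-space move.
- ctrl.move_gripper(opening): opening from 0.0 (shut) to 1.0 (fully open); the grip force is fixed at half the most; returns when the fingers have stopped.
- ctrl.hold(seconds).
- ctrl.ik(position, orientation): joint angles nearest the present ones, or None.
- ctrl.camera(name): name is "scene" or "top" or "wrist"; returns the picture (400x640x3 uint8, blue, green, red); there is no depth.
- ctrl.camera_params(name): a dict with "camera_matrix" (3x3 intrinsics, pixels), "rvec" (rotation vector, rad) and "tvec" (3), from world to camera coordinates, as OpenCV has them. Camera axes: x right, y down, z forward; pixel columns grow to the right and rows downward; lengths in mm; the calibration is good to about 2 mm. The wrist camera is an equidistant fisheye: a pixel r from the principal point sees the ray r / f radians off the axis. A picture is of the moment at which its call begins: read the wrist's pose just before it. camera_params takes no time and is no camera call; for the wrist camera it gives the pose at the moment of the call.
A pose or a line that the arm cannot do raises ctrl.MotionError and nothing moves.
- ctrl.sign_off(): hands the job in; it is judged then, once.
Readings, each from a call of its own:
- ctrl.get_time_s(): time.
- ctrl.get_q(): joint angles.
- ctrl.get_qd(): joint speeds.
- ctrl.get_effort(): joint torques, N m.
- ctrl.get_position(): TCP position.
- ctrl.get_tcp_rot(): TCP orientation.
- ctrl.get_wrist_force(): force on the tool from outside, world axes, zero at the start.
- ctrl.get_wrist_torque(): the same for the moment, N m.
- ctrl.get_gripper_width(): opening from 0.0 (shut) to 1.0 (fully open).
- ctrl.get_grasp_force(): force on a finger pad.
Only numpy, scipy, OpenCV 4.12 (cv2) and the standard library are available. Lean on these libraries where they do the work, as an engineer would, in place of code of your own. Each camera call takes 0.05 s, during which the arm holds its last target. There are 200 camera calls.

## Working session

There is one attempt and no reset: what is moved stays moved. The work goes in short steps, each a Python script; the robot and the scene stay as the last script left them, time stands still between calls to the robot, and variables do not carry over. Pictures are saved under pics/ and viewed, at most 10 in all, crops included, and the job is handed in when it is done.

```bash
mkdir -p pics; ls
python3 - <<'E'
from workcell import ctrl
import cv2
for n in("scene","top"):
    im=ctrl.camera(n); cv2.imwrite(f"pics/{n}0.png",im)
    p=ctrl.camera_params(n); print(n,p)
print(ctrl.camera_params("wrist"),ctrl.get_time_s())
im=ctrl.camera("wrist"); cv2.imwrite("pics/wrist0.png",im)
E
```

```text
pics
scene {'camera_matrix': array([[418.6733263 ,   0.        , 317.96321569],
       [  0.        , 418.6733263 , 197.09533479],
       [  0.        ,   0.        ,   1.        ]]), 'rvec': array([ 1.62405438,  1.56227529, -0.86305649]), 'tvec': array([ -10.56380733, -245.30066205, 1552.63263075])}
top {'camera_matrix': array([[371.7057138 ,   0.        , 324.05984313],
       [  0.        , 371.7057138 , 196.90905875],
       [  0.        ,   0.        ,   1.        ]]), 'rvec': array([ 2.1617691 , -2.10309594,  0.2079185 ]), 'tvec': array([ -14.16050727,  543.44244183, 1111.42016439])}
{'camera_matrix': array([[309.70691629,   0.        , 321.29587567],
       [  0.        , 309.70691629, 202.69077296],
       [  0.        ,   0.        ,   1.        ]]), 'rvec': array([-2.46078726,  1.51369359,  0.22101296]), 'tvec': array([-649.13078665,  -31.32989567,  391.61259935])} 0.1
```

View pics/top0.png

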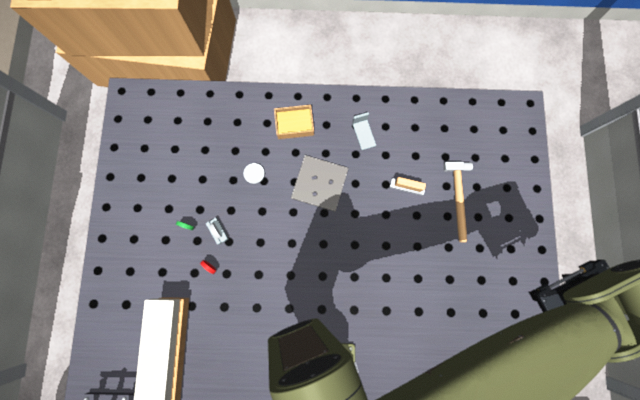

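View pics/scene0.png

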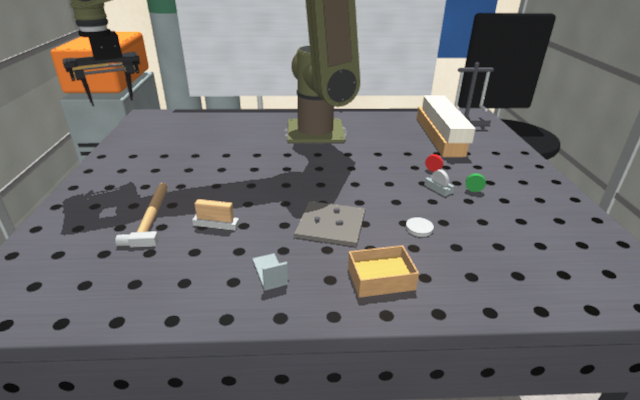

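Top view: plate (320,181) with three chips, large disc (254,173), rack with small disc (217,230), scraper (408,185), bracket (364,132), tin (294,121), hammer (460,200); green (185,224) and red (208,267) look-alikes. The scene view agrees: plate (331,223), disc (420,227), rack (438,183), scraper (215,215).

```bash
cat > h.py <<'E'
from workcell import ctrl
import cv2, numpy as np
from scipy.spatial.transform import Rotation as R
def quat(yaw): # tool down, tool y (closing line) at angle yaw+90deg ; tool x at yaw
    return (R.from_euler('z',yaw)*R.from_euler('x',np.pi)).as_quat()
def cam(p):
    Rm=cv2.Rodrigues(np.array(p["rvec"]))[0]; return Rm,-Rm.T@np.array(p["tvec"])
def ray(p,uv,fish):
    K=p["camera_matrix"]; x=(uv[0]-K[0,2])/K[0,0]; y=(uv[1]-K[1,2])/K[1,1]
    if fish:
        r=np.hypot(x,y); s=np.sin(r)/r if r>1e-9 else 1; d=np.array([x*s,y*s,np.cos(r)])
    else: d=np.array([x,y,1.])
    Rm,c=cam(p); d=Rm.T@d; return c,d/np.linalg.norm(d)
def onz(p,uv,z,fish=False):
    c,d=ray(p,uv,fish); return c+d*(z-c[2])/d[2]
def tri(rays):
    A=sum(np.eye(3)-np.outer(d,d) for c,d in rays); b=sum((np.eye(3)-np.outer(d,d))@c for c,d in rays)
    return np.linalg.solve(A,b)
def proj(p,X,fish=False):
    Rm,c=cam(p); q=Rm@(np.asarray(X,float)-c); K=p["camera_matrix"]
    if fish:
        r=np.hypot(q[0],q[1]); th=np.arctan2(r,q[2]); x,y=q[:2]/max(r,1e-9)*th
    else: x,y=q[:2]/q[2]
    return np.array([K[0,0]*x+K[0,2],K[1,1]*y+K[1,2]])
def ortho(img,p,x0,x1,y0,y1,z,s,fish=True):
    "rectified view of plane z, s mm/px; rows: x down from x1, cols: y from y1 down"
    xs=np.arange(x1,x0,-s); ys=np.arange(y1,y0,-s); X,Y=np.meshgrid(xs,ys,indexing='ij')
    Rm,c=cam(p); q=(np.stack([X,Y,np.full_like(X,z)],-1)-c)@Rm.T; K=p["camera_matrix"]
    r=np.hypot(q[...,0],q[...,1]); k=np.arctan2(r,q[...,2])/r if fish else 1/q[...,2]
    return cv2.remap(img,(K[0,0]*q[...,0]*k+K[0,2]).astype(np.float32),(K[1,1]*q[...,1]*k+K[1,2]).astype(np.float32),cv2.INTER_LINEAR)
E
python3 - <<'E'
from h import *
np.set_printoptions(precision=1,suppress=True)
T=ctrl.camera_params("top");S=ctrl.camera_params("scene")
for n,a,b,z in [("plate",(320,181),(331,223),12),("large",(254,173),(420,227),12),("rack",(217,230),(438,184),23),("scraper",(408,185),(215,211),50),("tin",(294,121),(383,270),40),("bracket",(364,132),(271,270),30),("ham head",(459,166),(137,240),20),("hamend",(462,240),(165,185),15),("green",(185,224),(476,183),27),("red",(208,267),(434,163),27)]:
    print(n,onz(T,a,z),onz(S,b,z),tri([ray(T,a,0),ray(S,b,0)]))
# scraper direction, rack direction in top
for n,a,b,z in [("scr",(395,182),(424,187),60),("rack",(212,219),(223,243),23)]:
    A=onz(T,a,z);B=onz(T,b,z);print(n,np.degrees(np.arctan2(*(B-A)[1::-1])),np.linalg.norm(B-A))
for p in [(321,155),(292,198),(336,207),(348,163)]: print(onz(T,p,12))
w=ctrl.camera_params("wrist");Rm,c=cam(w);Rt=R.from_quat(ctrl.get_tcp_rot()).as_matrix()
print("cam in tool",Rt.T@(c-ctrl.get_position()),"\n",(Rm@Rt), "\nRt",Rt)
E
```

```text
plate [602.6  14.9  12. ] [610.8  15.1  12. ] [603.8  15.3   7.1]
large [622.9 230.3  12. ] [634.  230.1  12. ] [624.8 232.5   5.2]
rack [433.5 332.7  23. ] [445.4 327.8  23. ] [433.8 333.4  16.5]
scraper [ 589.3 -262.6   50. ] [ 607.  -262.9   50. ] [ 591.7 -265.9   39.8]
tin [794.5 105.4  40. ] [817.3 104.2  40. ] [800.6 107.6  25.1]
bracket [ 767.8 -125.    30. ] [ 798.6 -121.2   30. ] [ 775.3 -125.3    9.7]
ham head [ 664.6 -438.3   20. ] [ 675.9 -430.1   20. ] [ 665.8 -437.8   13.2]
hamend [ 423.8 -440.2   15. ] [ 417.1 -436.4   15. ] [ 423.2 -436.3   19.1]
green [449.1 432.6  27. ] [449.5 434.1  27. ] [449.4 433.4  26.8]
red [319.2 350.3  27. ] [323.7 350.4  27. ] [319.3 351.5  24.7]
scr -98.34975729859897 91.64633872600379
rack -151.57019404355796 84.13881622379472
[690.4  14.1  12. ]
[543.9 103.5  12. ]
[518.7 -38.8  12. ]
[665.9 -75.2  12. ]
cam in tool [  80.3    0.  -170. ] 
 [[-0.   1.  -0. ]
 [-1.  -0.  -0.3]
 [-0.3  0.   1. ]] 
Rt [[ 0.9  0.5 -0. ]
 [ 0.5 -0.9  0. ]
 [ 0.  -0.  -1. ]]
```

```bash
cat > look.py <<'E'
from h import *
import pickle
V={}
for n,pos in dict(A=(540,-220,230),B=(540,-60,230),C=(540,150,230),D=(440,290,230)).items():
    ctrl.movep(pos,quat(0)); ctrl.hold(0.15)
    p=ctrl.camera_params("wrist"); V[n]=(p,ctrl.camera("wrist"))
pickle.dump(V,open("V.pkl","wb")); print(ctrl.get_time_s())
E
python3 look.py
cat > tiles.py <<'E'
from h import *
import pickle
V=pickle.load(open("V.pkl","rb"))
t=lambda v,x,y,z,h=100,s=.67: cv2.resize(ortho(V[v][1],V[v][0],x-h,x+h,y-h,y+h,z,s),(300,300))
row=lambda *a:np.hstack(a)
im=np.vstack([row(t("A",595,-265,65),t("B",595,-265,65)),row(t("B",603,15,12,110),t("C",603,15,12,110))])
cv2.imwrite("pics/t1.png",im)
im=np.vstack([row(t("C",625,232,12,50),t("D",625,232,12,50)),row(t("C",434,333,23,60),t("D",434,333,23,60))])
cv2.imwrite("pics/t2.png",im)
E
python3 tiles.py
```

```text
4.8167
```

View pics/t1.png

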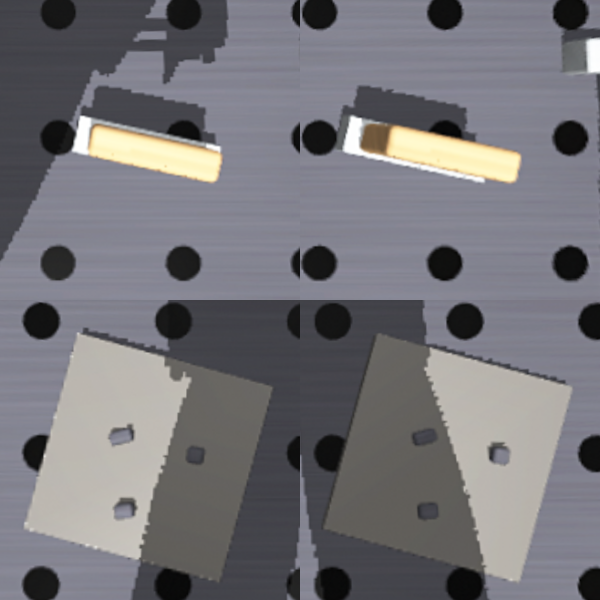

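View pics/t2.png

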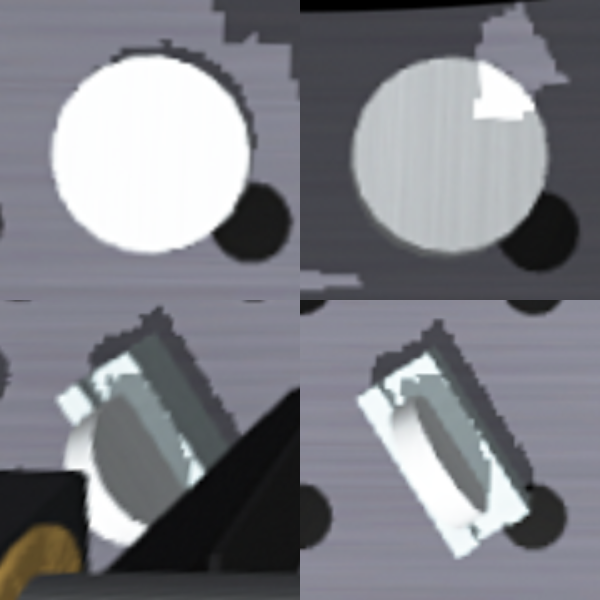

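View t1: scraper grip (tiles ~x 595,y −268), plate consistent in both views at about (598,16.4) yaw ≈ −15°, chips in plate frame roughly (9,23), (−42,8), (10,−33). t2: large disc centred (149,154), rack corners (358,398),(432,352),(528,512),(460,558) with disc upright. Now refine by fitting outlines over two views with free height.

```bash
cat > fit.py <<'E'
from h import *
import pickle
from scipy.optimize import minimize
from scipy.ndimage import map_coordinates
def rect(a,b):
    t=np.linspace(-.45,.45,60); o=np.ones_like(t)*.5
    return np.vstack([np.c_[t*a,o*b],np.c_[t*a,-o*b],np.c_[o*a,t*b],np.c_[-o*a,t*b]])
def circ(r):
    t=np.linspace(0,2*np.pi,120,endpoint=False); return r*np.c_[np.cos(t),np.sin(t)]
def grad(im,s):
    g=cv2.GaussianBlur(im,(0,0),s).astype(float).mean(2)
    return np.minimum(np.hypot(cv2.Sobel(g,6,1,0),cv2.Sobel(g,6,0,1)),120)
def projN(p,X):
    Rm,c=cam(p); q=(X-c)@Rm.T; K=p["camera_matrix"]; r=np.hypot(q[:,0],q[:,1]); k=np.arctan2(r,q[:,2])/r
    return K[0,0]*q[:,0]*k+K[0,2],K[1,1]*q[:,1]*k+K[1,2]
def fit(views,pts,x0,fz=True,yaw=True):
    """x0=(x,y,yaw,z); flat outline pts at height z, fitted over all views"""
    x0=np.array(x0,float); sc=np.array([1,1,.02,1])
    m=np.array([1,1,yaw,fz],bool)
    for s in (3,1.5,.8):
        G=[(p,grad(im,s)) for p,im in views]
        def cost(d):
            v=x0.copy(); v[m]+=d*sc[m]; c,n=np.cos(v[2]),np.sin(v[2])
            X=np.c_[v[0]+c*pts[:,0]-n*pts[:,1],v[1]+n*pts[:,0]+c*pts[:,1],np.full(len(pts),v[3])]
            return -np.mean([map_coordinates(g,projN(p,X)[::-1],order=1).mean() for p,g in G])
        r=minimize(cost,np.zeros(m.sum()),method='Nelder-Mead',options=dict(initial_simplex=np.vstack([np.zeros(m.sum()),np.eye(m.sum())*3])))
        x0[m]+=r.x*sc[m]
    return x0,-r.fun
E
python3 - <<'E'
from fit import *
np.set_printoptions(precision=3,suppress=True)
V=pickle.load(open("V.pkl","rb"))
f=lambda n,vs,*a,**k: print(n,vs,*fit([V[v] for v in vs],*a,**k))
for fz,vv in ((True,["BC"]),(False,["B","C"])):
    for v in vv: f("plate",v,rect(150,150),(598,16.4,-.262,12),fz=fz)
for fz,vv in ((True,["CD"]),(False,["C","D"])):
    for v in vv: f("large",v,circ(33),(624,232,0,12),fz=fz,yaw=False)
f("rack","D",rect(76,34),(432,335,.54,23),fz=False)
f("grip","AB",rect(22,90),(594,-268,-.29,65)); f("grip","A",rect(22,90),(594,-268,-.29,65),fz=False); f("grip","B",rect(22,90),(594,-268,-.29,65),fz=False)
f("foot","AB",rect(28,110),(594,-268,-.29,18))
E
```

```text
plate BC [597.302  16.205  -0.269  10.623] 103.94648223388117
plate B [597.468  16.411  -0.27   12.   ] 103.08897071922476
plate C [597.268  16.198  -0.27   12.   ] 102.41312907141928
large CD [623.388 231.839   0.     10.731] 120.0
large C [623.709 231.824   0.     12.   ] 120.0
large D [623.376 232.138   0.     12.   ] 120.0
rack D [432.379 335.884   0.57   23.   ] 119.92373226189194
grip AB [ 591.797 -267.807   -0.211   62.609] 113.50255322133465
grip A [ 592.014 -267.459   -0.208   65.   ] 111.38336310870746
grip B [ 590.295 -266.289   -0.18    65.   ] 115.5593711612802
foot AB [ 592.164 -269.502   -0.223   18.385] 110.94063872782911
```

```bash
cat > s1.py <<'E'
from h import *
np.set_printoptions(precision=2,suppress=True)
PL=np.array([597.35,16.3]); PY=-.27
def pw(x,y): return PL+np.array([np.cos(PY)*x-np.sin(PY)*y,np.sin(PY)*x+np.cos(PY)*y])
F=ctrl.get_wrist_force
q=quat(-.22+np.pi/2); S=(592,-268.3)
ctrl.movep((*S,130),q); ctrl.servo_line((*S,32),200)
print("F0",F()); ctrl.move_gripper(0.0); print("w",ctrl.get_gripper_width()*95,ctrl.get_grasp_force(),F())
ctrl.servo_line((*S,90),200)
q=quat(PY+np.pi/2); P=pw(45,-5); ctrl.movep((*P,90),q)
ctrl.servo_line((*P,47),150); ctrl.hold(.15); f0=np.array(F()); print("air",f0,ctrl.get_time_s())
z=47
while z>41.5 and F()[2]-f0[2]<7:
    z-=.5; ctrl.servo_line((*P,z),20); 
print("z",z,F()-f0,ctrl.get_position(),ctrl.get_time_s())
ctrl.hold(.3); print(F()-f0)
E
python3 s1.py
```

```text
F0 [0.68 0.07 1.06]
w 21.95337840611659 29.990156292915344 [-0.37 -0.41 -0.33]
air [-0.81 -0.03 -2.14] 10.7833
z 42.5 [-3.12  0.44  7.83] [639.5   -0.51  43.37] 13.0333
[-3.61 -0.44  7.54]
```

```bash
cat > s2.py <<'E'
from h import *
import pickle
np.set_printoptions(precision=2,suppress=True)
exec(open("s1.py").read().split("F=ctrl")[0].split("\n",1)[1])
F=ctrl.get_wrist_force
for x in (20,-10,-40,-60,-79):
    ctrl.servo_line((*pw(x,-5),42.5),90); print(x,F(),ctrl.get_position())
P=pw(-79,-5); ctrl.servo_line((*P,100),200)
A=pw(0,-175); q=quat(PY+np.pi/2); ctrl.movep((*A,90),q); ctrl.servo_line((*A,33),150)
ctrl.servo_line((*A,31.5),20); print(F()); ctrl.move_gripper(1.0); ctrl.servo_line((*A,120),250)
print("A",A,ctrl.get_time_s())
ctrl.movep((510,110,230),quat(0)); ctrl.hold(.1)
p=ctrl.camera_params("wrist"); im=ctrl.camera("wrist"); pickle.dump((p,im),open("W2.pkl","wb"))
cv2.imwrite("pics/w2.png",ortho(im,p,455,755,-140,240,12,.5)); print(ctrl.get_time_s())
E
python3 s2.py
```

```text
20 [-1.74  0.88  5.59] [615.42   6.33  43.36]
-10 [-0.67  0.4   5.69] [586.57  14.34  43.36]
-40 [-0.26  0.93  6.83] [557.37  22.43  43.35]
-60 [-0.47  0.42  8.81] [537.84  27.82  43.33]
-79 [ 5.03 -0.94  4.58] [520.54  32.55  43.5 ]
[ 0.44  0.33 -2.08]
A [ 550.67 -152.36] 19.2167
20.925
```

View pics/w2.png

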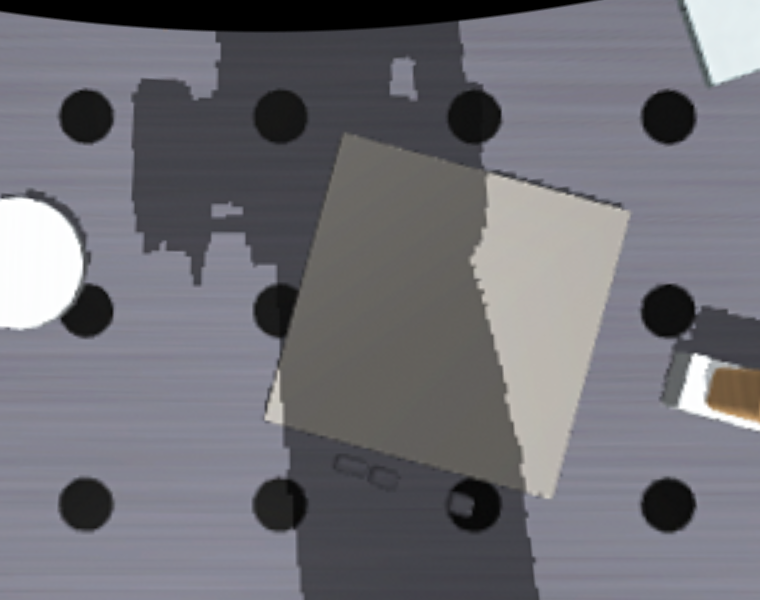

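All three chips lie on the table in front of the plate ((350,465),(383,477),(462,504)), the plate is clean and the scraper stands aside at right. Now the large disc, squeezed in two directions to centre it.

```bash
cat > s3.py <<'E'
from h import *
import pickle
np.set_printoptions(precision=2,suppress=True)
F=ctrl.get_wrist_force
def pick(xy,z=3,yaws=(0,np.pi/2)):
    a,b=yaws
    ctrl.movep((*xy,60),quat(a)); ctrl.servo_line((*xy,z),150); ctrl.move_gripper(0.0)
    print("w1",ctrl.get_gripper_width()*95); ctrl.move_gripper(1.0)
    ctrl.servo_line((*xy,z+15),150); ctrl.movep((*xy,z+15),quat(b)); ctrl.servo_line((*xy,z),150); ctrl.move_gripper(0.0)
    print("w2",ctrl.get_gripper_width()*95,ctrl.get_grasp_force(),F(),ctrl.get_position())
    ctrl.servo_line((*xy,70),200)
def place(xy,z,yaw):
    ctrl.movep((*xy,z+35),quat(yaw)); ctrl.servo_line((*xy,z+3),150); f0=F()
    ctrl.servo_line((*xy,z-.3),25); print("dF",F()-f0,ctrl.get_position()); ctrl.move_gripper(1.0)
    ctrl.servo_line((*xy,z+60),200); print("t",ctrl.get_time_s())
if __name__=="__main__":
    pick((623.4,232)); place((597.35,16.3),15,np.pi/2)
    ctrl.movep((500,60,200),quat(0)); ctrl.hold(.1)
    p=ctrl.camera_params("wrist"); im=ctrl.camera("wrist"); pickle.dump((p,im),open("W3.pkl","wb"))
    from fit import *
    print(fit([(p,im)],circ(33),(597,16,0,24),fz=False,yaw=False),fit([(p,im)],rect(150,150),(597,16,-.27,12),fz=False))
    cv2.imwrite("pics/w3.png",ortho(im,p,500,700,-90,110,12,.5)); print(ctrl.get_time_s())
E
python3 s3.py
```

```text
w1 65.28595082056256
w2 65.036099826598 30.00029683113098 [-0.68  0.03  1.69] [623.57 232.06   3.37]
dF [-0.1   1.13 -1.13] [597.73  16.46  15.27]
t 29.4
(array([597.89,  16.24,   0.  ,  24.  ]), np.float64(119.79373303658461)) (array([597.24,  16.3 ,  -0.27,  12.  ]), np.float64(100.75489509339819))
31.0083
```

```bash
cat > s4.py <<'E'
from s3 import *
Rk=(432.4,335.9); q0=quat(.57)
phi=np.arctan2(195,500); u=np.array([np.cos(phi),np.sin(phi),0]); t=np.array([-u[1],u[0],0]); th=np.radians(32)
zd=np.sin(th)*u-np.array([0,0,np.cos(th)]); qt=R.from_matrix(np.c_[t,np.cross(zd,t),zd]).as_quat()
B=np.array([500,195,0.])+[0,0,6*np.sin(th)+1]   # lower end of the disc's axis plane
tcp=B-(44-19)*zd
print(tcp, ctrl.ik(tcp,qt),ctrl.ik(tcp-70*zd,qt),ctrl.ik((*Rk,30),q0))
assert ctrl.ik(tcp,qt) is not None and ctrl.ik(tcp-70*zd,qt) is not None
ctrl.move_gripper(.5); ctrl.movep((*Rk,110),q0); ctrl.servo_line((*Rk,30),150); f0=F()
ctrl.move_gripper(0); print("w",ctrl.get_gripper_width()*95,ctrl.get_grasp_force(),F()-f0)
ctrl.servo_line((*Rk,100),200); print("w",ctrl.get_gripper_width()*95)
ctrl.movep(tcp+[0,0,60],qt); ctrl.servo_line(tcp+[0,0,4],150); f0=F()
ctrl.servo_line(tcp-[0,0,1],25); print("dF",F()-f0,ctrl.get_position())
ctrl.move_gripper(.46); ctrl.servo_line(tcp-70*zd,200); print(F(),ctrl.get_time_s())
ctrl.movep((390,170,230),quat(0)); ctrl.move_gripper(1); ctrl.hold(.1)
p=ctrl.camera_params("wrist"); im=ctrl.camera("wrist"); pickle.dump((p,im),open("W4.pkl","wb"))
cv2.imwrite("pics/w4.png",ortho(im,p,350,650,0,400,12,.6)); print(ctrl.get_time_s())
E
python3 s4.py
```

```text
[487.66 190.19  25.38] [ 0.23 -0.25  2.44  0.2   0.41 -0.3 ] [ 0.21 -0.5   2.49  0.15  0.6  -0.26] [ 0.56  0.09  2.02 -0.    1.03  1.56]
w 11.967431311371245 29.999980330467224 [-0.15  0.85  1.68]
w 12.2229132695319
dF [ 1.36 -0.65 -1.56] [487.96 190.27  24.9 ]
[-0.07  1.29  0.28] 38.6667
41.6417
```

View pics/w4.png

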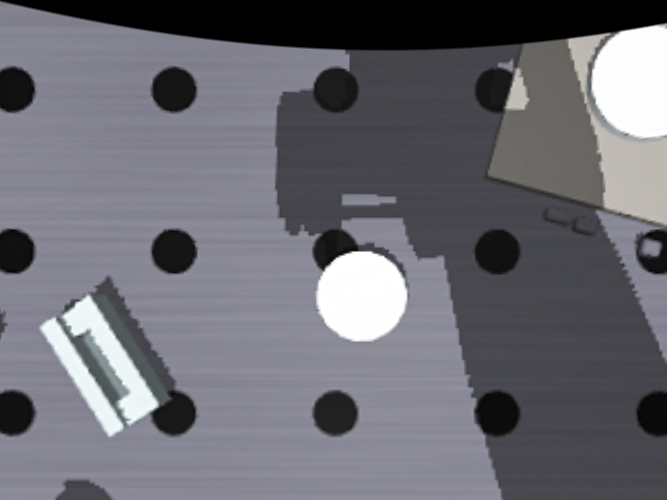

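The small disc lies flat at (362,296), the rack is empty. Refine, pick and stack.

```bash
cat > s5.py <<'E'
from s3 import *
from fit import *
p,im=pickle.load(open("W4.pkl","rb"))
v,c=fit([(p,im)],circ(27),(472.4,182.8,0,12),fz=False,yaw=False); print(v,c)
pick(v[:2]); place((597.4,16.2),27,np.pi/2)
V=[]
for pos in ((500,60,200),(490,-20,220)):
    ctrl.movep(pos,quat(0)); ctrl.hold(.1); p=ctrl.camera_params("wrist"); V.append((p,ctrl.camera("wrist")))
for w in ([V[0]],[V[1]],V):
    print(fit(w,circ(27),(597,16,0,36),fz=len(w)>1,yaw=False)[0],fit(w,circ(33),(597,16,0,24),fz=len(w)>1,yaw=False)[0])
cv2.imwrite("pics/w5.png",ortho(V[1][1],V[1][0],500,700,-190,110,36,.5)); print(ctrl.get_time_s())
E
python3 s5.py
```

```text
[473.04 183.38   0.    12.  ] 120.0
w1 53.52881467654511
w2 53.11962068947348 30.000140368938446 [ 0.1   0.02 -0.19] [473.09 183.39   3.12]
dF [ 0.57 -0.07 -0.13] [597.69  16.37  27.31]
t 50.5417
[601.05  15.75   0.    36.  ] [597.86  16.23   0.    24.  ]
[602.12  14.42   0.    36.  ] [597.78  16.09   0.    24.  ]
[599.91  15.09   0.    44.21] [597.89  16.11   0.    21.94]
52.725
```

View pics/w5.png

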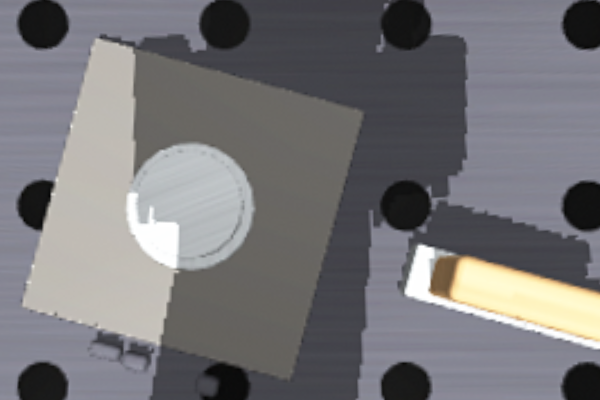

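The stack looks right: small disc's faint edge inside the large one, about (190,205), but the fit was caught by the stronger large-disc rim. One closer look straight from above.

Run:
```python
from fit import *
ctrl.movep((517,16.3,170),quat(0)); ctrl.hold(.1); p=ctrl.camera_params("wrist"); im=ctrl.camera("wrist")
o=ortho(im,p,557,637,-24,56,36,.2); o=cv2.resize(o,(600,600),interpolation=cv2.INTER_CUBIC)
cv2.imwrite("pics/w6.png",np.clip((o.astype(float)-60)*1.4,0,255).astype(np.uint8))
g=cv2.GaussianBlur(im,(0,0),.7).astype(float).mean(2); G=np.hypot(cv2.Sobel(g,6,1,0),cv2.Sobel(g,6,0,1)); C=circ(27)
best=max((np.minimum(map_coordinates(G,projN(p,np.c_[C+(x,y),np.full(len(C),36)])[::-1],order=1),25).mean(),x,y) for x in np.arange(592,603,.5) for y in np.arange(11,22,.5)); print(best)
C=circ(33); print(fit([(p,im)],C,(597,16,0,24),fz=False,yaw=False),ctrl.get_time_s())
```

```text
(np.float64(22.986023841676367), np.float64(600.0), np.float64(15.5))
(array([597.87594989,  16.25387982,   0.        ,  24.        ]), np.float64(118.8482603012931)) 53.25
```

View pics/w6.png

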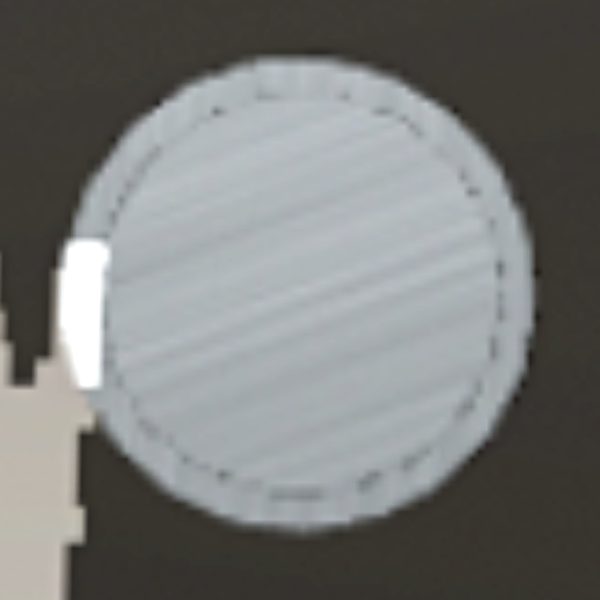

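The small disc's edge runs from 103 to 501 and from 95 to 495 px, so it is centred at (597.7, 15.7) mm. That is within 1 mm of the large disc. Everything is clear, so I'm handing in.

```bash
python3 -c "
from workcell import ctrl
print(ctrl.sign_off(),ctrl.get_time_s())"
```

```text
the job is handed in; nothing more can be done
the job is handed in; nothing more can be done
```

The job is handed in at about 53 s: the chips are off the plate, the scraper stands aside on the table, and in the last camera view the large disc is within 1 mm of the plate's centre and the small disc within 1 mm of the large one; the sign-off returned no verdict.

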